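# Index the carving plate and bolt it

## Task

Turn the round carving plate by pushing its edge pegs sideways, gently and without gripping it, until its notch faces the red-knobbed bolt. Then push the bolt's knob, without gripping it, until the bolt stops fully home in the notch, and press it there firmly for a moment (about 12 N). Never push the plate or the bolt harder than 20 N, keep the plate flat on its jig, leave the mug, jar and brush alone, and finish clear of everything.

Things in the scene. Friction and masses are not known exactly. Their poses are not given: they have to be found in the camera images.
- jig: Fixed blue board, 190 (x) by 305 (y) by 12 mm. Origin: on the table, under the plate's turning centre; the board reaches 100 mm to its +y, 205 mm to its -y. On its -y side a steel bolt lies in an aluminium channel (39 mm wide, top 32 mm above the table, 36 mm at a strap by the rim), aimed along +y at the plate's centre.
- plate: Loose round wooden plate, 160 mm across, 20 mm high, on a boss of the jig (1 mm play). Origin: centre of its underside, 12 mm above the table. Notch in the rim on its own -y side; yaw equal to the jig's when it faces the bolt. Four round pegs, 14 mm thick, 26 mm tall above its top, 66 mm from centre at 45, 135, 225, 315 deg from its x axis. Turns against friction, 2 to 5 N at a peg.
- notch (a point): Middle of the notch's mouth, at the rim on the plate's top, 80 mm from its centre; a short black line points to it. Notch 17 mm wide at the mouth, 15 mm at its floor, 19 mm deep. The bolt's round brass tip is 12 mm wide: it enters freely up to 2.5 mm off and wedges the plate round from up to about 4 mm off.
- bolt_mark (a point): Fixed point of the jig: on the bolt's axis at the plate's rim, 80 mm from the centre, 32 mm above the table. The notch's mouth must come here.
- bolt (a joint): Travel of the bolt towards the plate in m, 0 drawn back. Its brass tip is set longer or shorter each time, half hidden by the strap, 6 to 22 mm clear of the rim at travel 0; the bolt is home, tip on the notch's floor, at a travel of 0.025 to 0.042 that must be felt (it stops). If it butts on the rim it stops below 0.023. It slides against 2.5 N of friction and stays where it is left.
- bolt_knob (a point): Middle of the top edge of the outer face (facing the jig's -y, away from the plate) of the bolt's red knob, an upright block 28 mm wide (jig x), 16 mm thick (jig y), from 31 to 73 mm above the table. Moves with the bolt.
- mug: White mug, 76 mm across, 85 mm tall; origin under its centre. Bystander.
- paint_jar: Terracotta paint jar with yellow cap, 64 mm across, 85 mm tall; origin under its centre. Bystander.
- brush: Paint brush lying on the table; origin in its middle underneath. Bystander.
Not all that is in view belongs to the job. What is meant by the plate is not blue, and is the larger of those in its own colour.

How it is judged:
By the outcome, as a careful person would: the job done as asked, in the order asked, and still so for the second after the job is handed in, with the robot touching nothing.
It also fails if it takes over 72 s, if anything falls off the work surface, if the arm or the gripper's body presses on something with over 40 N, if the wrist force passes 120 N, or if a joint passes its speed limit or range.

## Robot

A 7-joint arm with a two-finger parallel gripper is mounted at the origin on the work surface. World frame = base frame: x ahead of the robot, y to its left, z up, the work surface at z = 0. Lengths are in m, angles in degrees, forces in N, time in s.
With the tool pointing down it reaches from about 0.4 to 0.85 m from the base axis. Payload 10.4 kg.
Tool frame: the origin (TCP) lies at the very end of the fingers, on their centre line; the grasp point (between the pads) lies 19 mm behind it; z points along the fingers, y is the line along which they close (so a half turn about z gives the same grasp; the last joint's range is limited). The gripper opens to 87 mm and grips with 3 to 60 N. Pads are 19 mm wide; open, the fingers measure 117 mm over their backs; the gripper's body (75 mm by 190 mm) begins 51 mm behind the grasp point.
Start: joints at [65.512, 19.034, -3.707, 83.658, 1.238, 77.344, -5.071], TCP at [0.246, -0.575, 0.223] pointing down, gripper open.
Joint ranges: [-148.97, 148.97], [-28.65, 121.19], [-84.17, 76.75], [9.2, 138.47], [-72.65, 252.65], [3.7, 117.97], [-149.18, 149.18]. Speed limits (degrees/s): [127.2, 127.2, 159.86, 159.86, 180, 180, 180].

## Interface

Orientations are given as [roll, pitch, yaw] about the fixed x, y, z axes, in that order (R = Rz(yaw) Ry(pitch) Rx(roll)).
In Python, from rig import r, optics, job gives the robot as it stands. The module is installed in compiled form; this text tells all that it offers.
- The arm moves only by the tool step_arm, never from a script. Its argument "motion" is a list of rows, each a list of 3 entries, a list of its own where there are three numbers: the shift along the tool's x, y, z in units of 500 mm (1.0 is 500 mm), then the turn, a rotation vector about the tool's x, y, z in units of 1.5 rad (1.0 is 1.5 rad), then the opening in per cent of the stroke, from 0 (shut) to 100 (fully open). A call has 1 to 10 rows; each row shifts and turns the commanded pose from where the row before left it, along the tool's axes as they then stand; what a row does not reach is not made up. A row lasts 1/10 s, in which the tool goes at most 50 mm and 8.59 degrees, less where a joint would pass 70% of its speed; a pose out of reach is approached as far as the arm can. A call with a number of a shift or a turn outside -1 to 1 is refused whole. A call with a gripper value outside its range is refused whole. The fingers move at their own pace and stop on an object; "newtons" is the grip in N (left out, the last holds). Time passes only in rows, so rows that do not move let the fingers close. It gives the time, the measured TCP pose, the force, the opening and the grip force at its end, in the units of the state.
- r.get_obs(): the state, without advancing time (a new reading comes with each control period).
- optics.get_image(name): name is "side" or "top"; returns (picture, depth): 384x512x3 uint8, red, green, blue; 384x512 float32, m along the optical axis (not along the pixel's ray), 0 where there is no reading.
- optics.camera_model(name): a dict with "mtx" (3x3 intrinsics, pixels), "world_from_camera" (4x4, takes a point from camera to world coordinates). Camera axes: x right, y down, z forward; pixel columns grow to the right and rows downward; lengths in m; the calibration is good to about 2 mm. A picture is of the moment at which its call begins. camera_model takes no time and is no camera call.
- job.sign_off(): hands the job in; it is judged then, once.
The state is a dict: "time": time; "qpos": joint angles; "qvel": joint speeds; "joint_torque": joint torques, N m; "tool_pos": TCP position; "ee_rot": TCP orientation; "ft_force": force on the tool from outside, world axes, zero at the start; "wrist_torque": the same for the moment, N m; "finger_gap": opening from 0.0 (shut) to 1.0 (fully open); "grasp_force": force on a finger pad.
Only numpy, scipy, OpenCV 4.12 (cv2) and the standard library are available. Lean on these libraries where they do the work, as an engineer would, in place of code of your own. Each camera call takes 0.05 s, during which the arm holds its last target. There are 200 camera calls.

## Working session

There is one attempt and no reset: what is moved stays moved. The work goes in short steps, Python scripts to look and compute and a tool call to move; the robot and the scene stay as the last step left them, time stands still between calls to the robot, and variables do not carry over. Pictures are saved under pics/ and viewed, at most 10 in all, crops included, and the job is handed in when it is done.

Besides the shell and the picture viewer there is one more tool, called after "Request:" in YAML: its name, and indented under it one key for each argument. step_arm: Moves the arm, as the interface text tells. Its arguments: {"type":"object","properties":{"motion":{"type":"array","items":{"type":"array"}},"newtons":{"type":"number"}},"required":["motion"]}

```bash
mkdir -p pics
python3 - <<'E'
from rig import r,optics
import cv2,numpy as np
for n in("top","side"):
    im,d=optics.get_image(n); cv2.imwrite(f"pics/{n}0.png",im[...,::-1]); np.savez(f"{n}0.npz",im=im,d=d)
    c=optics.camera_model(n); print(n,np.round(c["mtx"],1).tolist(),np.round(c["world_from_camera"],3).tolist())
o=r.get_obs(); print(o)
E
```

```text
top [[428.3, 0.0, 257.9], [0.0, 428.3, 194.0], [0.0, 0.0, 1.0]] [[0.001, -0.998, 0.067, 0.503], [-1.0, -0.003, -0.026, 0.103], [0.027, -0.067, -0.997, 0.97], [0.0, 0.0, 0.0, 1.0]]
side [[357.3, 0.0, 259.3], [0.0, 357.3, 195.6], [0.0, 0.0, 1.0]] [[0.712, -0.351, 0.608, 0.138], [-0.702, -0.377, 0.604, -0.312], [0.017, -0.857, -0.514, 0.437], [0.0, 0.0, 0.0, 1.0]]
{'time': 0.1, 'qpos': array([65.51052876, 19.06937715, -3.70820167, 83.69963247,  1.23482082,
       77.34341932, -5.07127915]), 'qvel': array([-0.07973793, -0.02965051,  0.02093638, -0.15020232, -0.05160135,
       -0.06272561, -0.13008461]), 'joint_torque': array([ 1.61213684e-03, -6.24547648e+01,  2.47800857e-02, -3.90714669e+01,
       -6.14055851e-02,  3.66337539e-02,  5.08134804e-05]), 'tool_pos': array([ 0.24604987, -0.57416156,  0.22183539]), 'ee_rot': array([-1.79927238e+02,  1.38780394e-04,  2.31955499e+01]), 'ft_force': array([-0.07680141,  0.17660668,  0.37773855]), 'wrist_torque': array([-0.00808009,  0.0406183 ,  0.00881958]), 'grasp_force': 0.0, 'finger_gap': 1.0005283712560784}
```

View pics/top0.png

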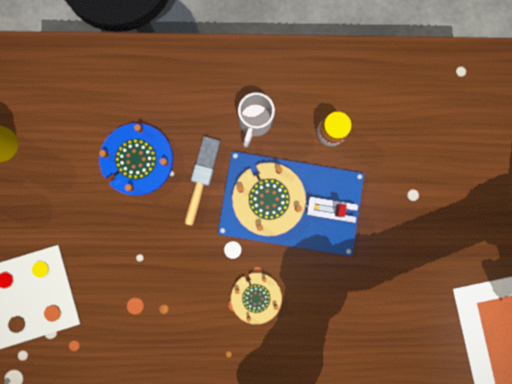

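View pics/side0.png

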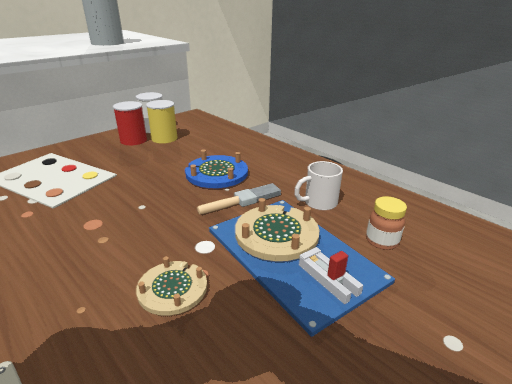

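The top view shows the beige plate at about (269,199), the red knob at (341,210), the mug at (256,112), the jar at (337,125) and the brush at (203,180). I'll measure these and enlarge the plate area.

```bash
cat > h.py <<'E'
from rig import r,optics
import cv2,numpy as np
def ray(n,uv,z):
    c=optics.camera_model(n);T=c["world_from_camera"];uv=np.atleast_2d(uv).astype(float)
    d=np.c_[uv,np.ones(len(uv))]@np.linalg.inv(c["mtx"]).T@T[:3,:3].T
    o=T[:3,3];return o+d*((z-o[2])/d[:,2])[:,None]
def px(n,p):
    c=optics.camera_model(n);T=np.linalg.inv(c["world_from_camera"]);q=np.atleast_2d(p)@T[:3,:3].T+T[:3,3]
    q=q@c["mtx"].T;return q[:,:2]/q[:,2:]
def hsv(im):return cv2.cvtColor(im,cv2.COLOR_RGB2HSV)
def blobs(m,amin):
    n,l,s,c=cv2.connectedComponentsWithStats(m.astype(np.uint8));return [(s[i,4],c[i],l==i) for i in range(1,n) if s[i,4]>=amin]
E
python3 - <<'E'
from h import *
im=np.load("top0.npz")["im"]; H=hsv(im)
# blue board (jig)
m=(H[...,0]>100)&(H[...,0]<125)&(H[...,1]>150)
for a,c,b in blobs(m,1500):
    ctr=max(cv2.findContours(b.astype(np.uint8),0,2)[0],key=cv2.contourArea)
    box=cv2.boxPoints(cv2.minAreaRect(ctr)); print("blue",a,c.round(1),ray("top",box,.012).round(4).tolist())
# beige
m=(H[...,0]>10)&(H[...,0]<26)&(H[...,1]>60)&(H[...,1]<170)&(H[...,2]>170)
for a,c,b in blobs(m,300):
    ctr=cv2.convexHull(max(cv2.findContours(b.astype(np.uint8),0,2)[0],key=cv2.contourArea)); e=cv2.fitEllipse(ctr)
    print("beige",a,e,ray("top",e[0],.032).round(4))
m=((H[...,0]<5)|(H[...,0]>174))&(H[...,1]>180)&(H[...,2]>90)
for a,c,b in blobs(m,20): print("red",a,c.round(1),ray("top",c,.073).round(4))
big=cv2.resize(im[140:260,210:370],None,fx=5,fy=5,interpolation=cv2.INTER_CUBIC); cv2.imwrite("pics/crop1.png",big[...,::-1])
E
```

```text
blue 2544 [137.1 158.6] [[0.7261, 0.4322, 0.012], [0.7273, 0.2713, 0.012], [0.5668, 0.269, 0.012], [0.5663, 0.4281, 0.012]]
blue 3443 [286.2 219. ] [[0.4796, 0.1668, 0.012], [0.6641, 0.1362, 0.012], [0.613, -0.1652, 0.012], [0.4284, -0.1303, 0.012]]
blue 1924 [327.8 181.4] [[0.5767, 0.0454, 0.012], [0.6469, 0.0338, 0.012], [0.6156, -0.1618, 0.012], [0.5453, -0.1491, 0.012]]
beige 2684 ((268.4983215332031, 198.68740844726562), (72.4656753540039, 72.97472381591797), 140.75938415527344) [[0.5557 0.0545 0.032 ]]
beige 366 ((193.66058349609375, 204.27842712402344), (10.275348663330078, 51.35578536987305), 15.755881309509277) [[0.5431 0.2181 0.032 ]]
beige 1347 ((255.7444305419922, 298.2811279296875), (51.161582946777344, 51.81697463989258), 37.66187286376953) [[0.3402 0.0822 0.032 ]]
red 66 [341.5 210.1] [[ 0.5297 -0.0972  0.073 ]]
red 153 [  5.1 279.7] [[0.3866 0.5948 0.073 ]]
```

View pics/crop1.png

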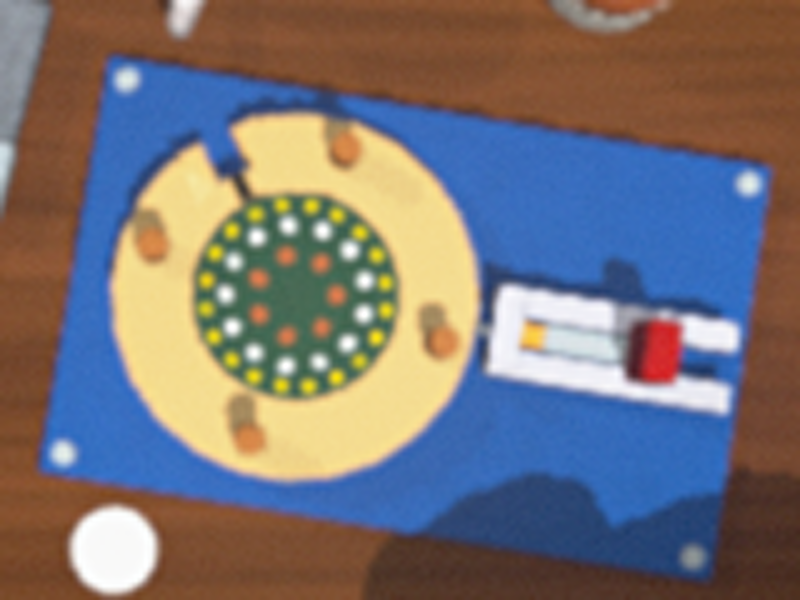

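The notch shows at crop (218,150), i.e. upper left, and the pegs at crop (345,145), (152,240), (247,437) and (440,340). The shortest turn is clockwise by about 127°. I'll push the peg at (247,437), well away from the bolt.

```bash
cat >> h.py <<'E'
def go(p,yaw):
    from scipy.spatial.transform import Rotation as R
    o=r.get_obs();A=R.from_euler('xyz',o['ee_rot'],degrees=True)
    B=R.from_euler('xyz',[180,0,yaw],degrees=True)
    print("now",o['tool_pos'].round(4),o['ee_rot'].round(2),"t",round(o['time'],2),"F",o['ft_force'].round(1))
    print("shift units",(A.inv().apply(np.array(p)-o['tool_pos'])/.5).round(4),"turn units",((A.inv()*B).as_rotvec()/1.5).round(4))
E
python3 - <<'E'
from h import *
cr=lambda u,v:[u/5+210-.4,v/5+140-.4]
s=ray("top",[cr(127,80),cr(748,183),cr(692,557),cr(63,453)],.012)
v=(s[0]-s[1])+(s[3]-s[2]); jy=np.degrees(np.arctan2(v[1],v[0]))-90
v2=(s[0]-s[3])+(s[1]-s[2]);print("jig yaw",jy,np.degrees(np.arctan2(v2[1],v2[0])), np.linalg.norm(s[0]-s[1]),np.linalg.norm(s[0]-s[3]))
c=np.array([.5557,.0545,.032])
e=np.array([np.sin(-np.radians(jy)),np.cos(np.radians(jy)),0])
print("centre from screws",s.mean(0)+e*.0525)
p=ray("top",[cr(345,145),cr(152,240),cr(247,437),cr(440,340)],.058)-c
print("pegs",np.degrees(np.arctan2(p[:,1],p[:,0])).round(1),np.hypot(p[:,0],p[:,1]).round(4))
print("peg centre",(p.mean(0)+c).round(4))
n=ray("top",[cr(218,145),cr(244,188)],.032)-c
print("notch",np.degrees(np.arctan2(n[:,1],n[:,0])).round(1))
d=np.load("top0.npz")["d"]; print("depth test",d[199,268],d[100,100])
for th in (162,):
    a=np.radians(th); er=np.array([np.cos(a),np.sin(a),0]);t=np.array([np.sin(a),-np.cos(a),0])
    q=c+.066*er-.035*t; q[2]=.16; print(q); go(q,th)
E
```

```text
jig yaw -9.266493240134793 -9.366192455217968 0.28467825513602263 0.16978976847990973
centre from screws [0.5556638  0.05415986 0.012     ]
pegs [ -17.8   70.4  160.7 -108.5] [0.0665 0.0661 0.0654 0.0641]
peg centre [0.5566 0.0552 0.058 ]
notch [27.  25.2]
depth test 0.93902576 0.9790928
[0.48211468 0.04160814 0.16      ]
now [ 0.246  -0.5742  0.2218] [-179.93    0.     23.2 ] t 0.1 F [-0.1  0.2  0.4]
shift units [ 0.919  -0.9459  0.1249] turn units [-4.0000e-04 -1.0000e-03 -1.6151e+00]
```

Request:
step_arm:
  motion:
    - [[0.046,-0.0473,0],[0,0,0],0]
    - [[0.046,-0.0473,0],[0,0,0],0]
    - [[0.046,-0.0473,0],[0,0,0],0]
    - [[0.046,-0.0473,0],[0,0,0],0]
    - [[0.046,-0.0473,0],[0,0,0],0]
    - [[0.046,-0.0473,0],[0,0,0],0]
    - [[0.046,-0.0473,0],[0,0,0],0]
    - [[0.046,-0.0473,0],[0,0,0],0]
    - [[0.046,-0.0473,0],[0,0,0],0]
    - [[0.046,-0.0473,0],[0,0,0],0]
  newtons: 10

```text
time: 1.1
tool_pos: [0.3645, -0.2651, 0.2223]
ee_rot: [-180.0, 0.0, 23.2]
ft_force: [1.9, -0.3, -0.2]
finger_gap: 0.174
grasp_force: 0.0
```

Request:
step_arm:
  motion:
    - [[0.046,-0.0473,0],[0,0,0],0]
    - [[0.046,-0.0473,0],[0,0,0],0]
    - [[0.046,-0.0473,0],[0,0,0],0]
    - [[0.046,-0.0473,0],[0,0,0],0]
    - [[0.046,-0.0473,0],[0,0,0],0]
    - [[0.046,-0.0473,0],[0,0,0],0]
    - [[0.046,-0.0473,0],[0,0,0],0]
    - [[0.046,-0.0473,0],[0,0,0],0]
    - [[0.046,-0.0473,0],[0,0,0],0]
    - [[0.046,-0.0473,0],[0,0,0],0]

```text
time: 2.1
tool_pos: [0.4828, 0.0427, 0.2224]
ee_rot: [180.0, 0.0, 23.2]
ft_force: [0.6, -0.3, 0.2]
finger_gap: 0.007
grasp_force: 0.0
```

Request:
step_arm:
  motion:
    - [[0,0,0],[0,0,-0.08],0]
    - [[0,0,0],[0,0,-0.08],0]
    - [[0,0,0],[0,0,-0.08],0]
    - [[0,0,0],[0,0,-0.08],0]
    - [[0,0,0],[0,0,-0.08],0]
    - [[0,0,0],[0,0,-0.08],0]
    - [[0,0,0],[0,0,-0.08],0]
    - [[0,0,0],[0,0,-0.08],0]
    - [[0,0,0],[0,0,-0.08],0]
    - [[0,0,0],[0,0,-0.08],0]

```text
time: 3.1
tool_pos: [0.4825, 0.0414, 0.2223]
ee_rot: [-180.0, 0.0, 92.2]
ft_force: [-0.2, 0.3, -0.3]
finger_gap: 0.006
grasp_force: 0.0
```

Request:
step_arm:
  motion:
    - [[0,0,0],[0,0,-0.08],0]
    - [[0,0,0],[0,0,-0.08],0]
    - [[0,0,0],[0,0,-0.08],0]
    - [[0,0,0],[0,0,-0.08],0]
    - [[0,0,0],[0,0,-0.08],0]
    - [[0,0,0],[0,0,-0.08],0]
    - [[0,0,0],[0,0,-0.08],0]
    - [[0,0,0],[0,0,-0.08],0]
    - [[0,0,0],[0,0,-0.08],0]
    - [[0,0,0],[0,0,-0.08],0]

```text
time: 4.1
tool_pos: [0.4825, 0.0414, 0.2223]
ee_rot: [-180.0, -0.0, 161.0]
ft_force: [-0.5, -0.7, -0.4]
finger_gap: 0.004
grasp_force: 0.0
```

Request:
step_arm:
  motion:
    - [[0,0,0.045],[0,0,0],0]
    - [[0,0,0.045],[0,0,0],0]
    - [[0,0,0.045],[0,0,0],0]
    - [[0,0,0.045],[0,0,0],0]
    - [[0,0,0.045],[0,0,0],0]
    - [[0,0,0.045],[0,0,0],0]
    - [[0,0,0.045],[0,0,0],0]
    - [[0,0,0.03],[0,0,0],0]
    - [[0,0,0.015],[0,0,0],0]
    - [[0,0,0],[0,0,0],0]

```text
time: 5.1
tool_pos: [0.4823, 0.0415, 0.042]
ee_rot: [-180.0, -0.1, 160.7]
ft_force: [1.1, -0.3, 0.0]
finger_gap: 0.005
grasp_force: 0.0
```

Request:
step_arm:
  motion:
    - [[0,0.005,0],[0,0,0],0]
    - [[0,0.005,0],[0,0,0],0]
    - [[0,0.005,0],[0,0,0],0]
    - [[0,0.005,0],[0,0,0],0]
    - [[0,0.004,0],[0,0,0],0]
    - [[0,0.002,0],[0,0,0],0]

```text
time: 5.7
tool_pos: [0.4871, 0.054, 0.0426]
ee_rot: [180.0, 0.0, 160.7]
ft_force: [-0.3, 0.7, -0.5]
finger_gap: 0.007
grasp_force: 0.0
```

Request:
step_arm:
  motion:
    - [[0.0021,0.007,0],[0,0,0.0349],0]
    - [[0.0021,0.007,0],[0,0,0.0349],0]
    - [[0.0021,0.007,0],[0,0,0.0349],0]
    - [[0.0021,0.007,0],[0,0,0.0349],0]
    - [[0.0021,0.007,0],[0,0,0.0349],0]

```text
time: 6.2
tool_pos: [0.4896, 0.0711, 0.0425]
ee_rot: [-179.9, 0.0, 145.6]
ft_force: [-1.0, -2.7, 2.0]
finger_gap: 0.007
grasp_force: 1.4
```

Request:
step_arm:
  motion:
    - [[0.0021,0.007,0],[0,0,0.0349],0]
    - [[0.0021,0.007,0],[0,0,0.0349],0]
    - [[0.0021,0.007,0],[0,0,0.0349],0]
    - [[0.0021,0.007,0],[0,0,0.0349],0]
    - [[0.0021,0.007,0],[0,0,0.0349],0]

```text
time: 6.7
tool_pos: [0.4966, 0.0879, 0.0424]
ee_rot: [-179.9, 0.0, 130.6]
ft_force: [-2.2, -2.4, 2.2]
finger_gap: 0.001
grasp_force: 1.6
```

Request:
step_arm:
  motion:
    - [[0.0022,0.007,0],[0,0,0.0349],0]
    - [[0.0022,0.007,0],[0,0,0.0349],0]
    - [[0.0022,0.007,0],[0,0,0.0349],0]
    - [[0.0022,0.007,0],[0,0,0.0349],0]
    - [[0.0022,0.007,0],[0,0,0.0349],0]
    - [[0.0022,0.007,0],[0,0,0.0349],0]
    - [[0.0022,0.007,0],[0,0,0.0349],0]
    - [[0.0022,0.007,0],[0,0,0.0349],0]
    - [[0.0022,0.007,0],[0,0,0.0349],0]
    - [[0.0022,0.007,0],[0,0,0.0349],0]

```text
time: 7.7
tool_pos: [0.5222, 0.1139, 0.0423]
ee_rot: [-179.9, 0.0, 100.6]
ft_force: [-3.7, -0.7, 2.6]
finger_gap: 0.01
grasp_force: 1.6
```

Request:
step_arm:
  motion:
    - [[0.0022,0.007,0],[0,0,0.0349],0]
    - [[0.0022,0.007,0],[0,0,0.0349],0]
    - [[0.0022,0.007,0],[0,0,0.0349],0]
    - [[0.0022,0.007,0],[0,0,0.0349],0]
    - [[0.0022,0.007,0],[0,0,0.0349],0]
    - [[0.0022,0.007,0],[0,0,0.0349],0]
    - [[0.0022,0.007,0],[0,0,0.0349],0]
    - [[0.0022,0.007,0],[0,0,0.0349],0]
    - [[0.0022,0.007,0],[0,0,0.0349],0]
    - [[0.0022,0.007,0],[0,0,0.0349],0]

```text
time: 8.7
tool_pos: [0.5573, 0.1233, 0.0423]
ee_rot: [-179.9, 0.0, 70.6]
ft_force: [-3.3, 0.5, 1.5]
finger_gap: 0.006
grasp_force: 1.4
```

Run:
```python
from h import *
o=r.get_obs();p=o['tool_pos']-[.5557,.0545,0];print(np.hypot(p[0],p[1]),np.degrees(np.arctan2(p[1],p[0])))
im,d=optics.get_image("top");np.save("t1.npy",im)
big=cv2.resize(im[140:260,210:370],None,fx=5,fy=5,interpolation=cv2.INTER_CUBIC); cv2.imwrite("pics/crop2.png",big[...,::-1])
```

```text
0.06879181940550634 88.65346302437352
```

View pics/crop2.png

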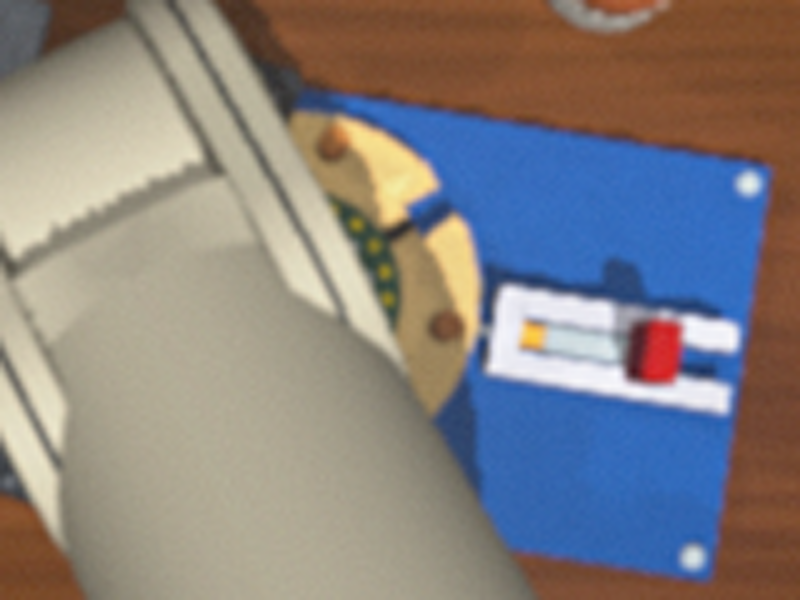

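The notch is now at crop (440,204), about 41° short of the bolt. I'll continue by 36° and measure again.

Request:
step_arm:
  motion:
    - [[0.0022,0.007,0],[0,0,0.0349],0]
    - [[0.0022,0.007,0],[0,0,0.0349],0]
    - [[0.0022,0.007,0],[0,0,0.0349],0]
    - [[0.0022,0.007,0],[0,0,0.0349],0]
    - [[0.0022,0.007,0],[0,0,0.0349],0]
    - [[0.0022,0.007,0],[0,0,0.0349],0]
    - [[0.0022,0.007,0],[0,0,0.0349],0]
    - [[0.0022,0.007,0],[0,0,0.0349],0]
    - [[0.0022,0.007,0],[0,0,0.0349],0]
    - [[0.0022,0.007,0],[0,0,0.0349],0]

```text
time: 9.75
tool_pos: [0.5922, 0.1138, 0.0422]
ee_rot: [-179.9, 0.1, 40.7]
ft_force: [-2.5, 2.1, 0.8]
finger_gap: 0.004
grasp_force: 1.2
```

Request:
step_arm:
  motion:
    - [[0.0022,0.007,0],[0,0,0.0349],0]
    - [[0.0022,0.007,0],[0,0,0.0349],0]
    - [[0,0,0],[0,0,0],0]

```text
time: 10.05
tool_pos: [0.5989, 0.1094, 0.0422]
ee_rot: [-180.0, 0.0, 34.7]
ft_force: [-0.7, -0.3, -0.8]
finger_gap: 0.005
grasp_force: 0.0
```

Run:
```python
from h import *
o=r.get_obs();p=o['tool_pos']-[.5557,.0545,0];print(np.hypot(p[0],p[1]),np.degrees(np.arctan2(p[1],p[0])),o['ee_rot'],o['tool_pos'])
im,d=optics.get_image("top");np.save("t2.npy",im)
big=cv2.resize(im[160:235,270:370],None,fx=8,fy=8,interpolation=cv2.INTER_CUBIC); cv2.imwrite("pics/crop3.png",big[...,::-1])
```

```text
0.06983438949893413 51.82950581574126 [-1.79985655e+02  3.14646087e-02  3.47213434e+01] [0.59885791 0.10940207 0.04224796]
```

View pics/crop3.png

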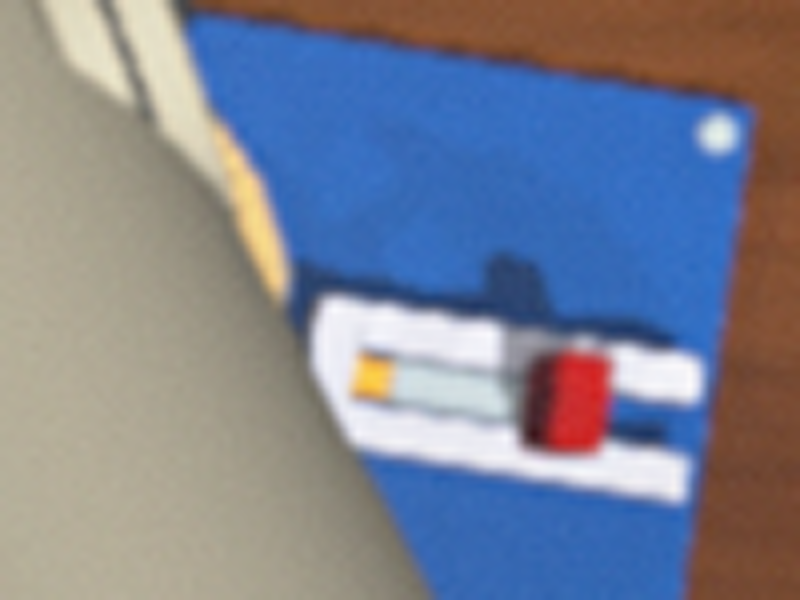

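The arm hides the notch in this view; only the strap, brass tip at (372,376) and knob at (575,400) are visible. I'll back off, rise and move left to look.

Request:
step_arm:
  motion:
    - [[0,-0.01,0],[0,0,0],0]
    - [[0,-0.01,0],[0,0,0],0]
    - [[0,0,-0.05],[0,0,0],0]
    - [[0,0,-0.07],[0,0,0],0]
    - [[0,0,-0.08],[0,0,0],0]
    - [[0.04,-0.06,0],[0,0,0],0]
    - [[0.04,-0.06,0],[0,0,0],0]
    - [[0.04,-0.06,0],[0,0,0],0]
    - [[0.04,-0.06,0],[0,0,0],0]
    - [[0.04,-0.06,0],[0,0,0],0]

```text
time: 11.1
tool_pos: [0.5895, 0.2998, 0.1427]
ee_rot: [180.0, -0.0, 34.8]
ft_force: [0.1, 0.5, -0.5]
finger_gap: 0.005
grasp_force: 0.0
```

Run:
```python
from h import *
print(r.get_obs()['tool_pos'])
im,d=optics.get_image("top");np.save("t3.npy",im)
big=cv2.resize(im[140:260,210:370],None,fx=5,fy=5,interpolation=cv2.INTER_CUBIC); cv2.imwrite("pics/crop4.png",big[...,::-1])
```

```text
[0.58952173 0.29981499 0.14269536]
```

View pics/crop4.png

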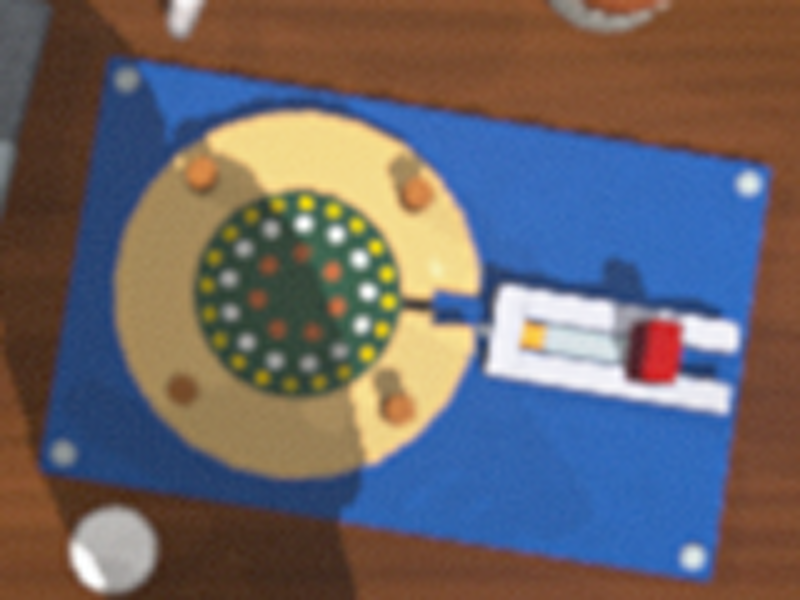

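The plate has turned as planned: its notch is at crop (458,308), just short of the bolt line, with the pegs at (200,172), (414,192), (398,407) and (182,388).

Run:
```python
from h import *
im=np.load("t3.npy");H=hsv(im).astype(int)
cr=lambda u,v:[u/5+210-.4,v/5+140-.4]
P=[]
for q in [(200,172),(414,192),(398,407),(182,388)]:
    u,v=map(lambda a:int(round(a)),cr(*q)); w=im[v-5:v+6,u-5:u+6].astype(float)
    m=w[...,0]/(w[...,1]+1)  # red/green ratio high on peg tops
    m=np.clip(m-1.6,0,None); ys,xs=np.mgrid[v-5:v+6,u-5:u+6]; c=[(m*xs).sum()/m.sum(),(m*ys).sum()/m.sum()]; print(cr(*q),np.round(c,2)); P.append(c)
for P in (P,[cr(*q) for q in [(200,172),(414,192),(398,407),(182,388)]]):
    W=ray("top",P,.058)[:,:2]; d1=W[0]-W[2]; d2=W[1]-W[3]
    A=lambda d:np.degrees(np.arctan2(d[1],d[0]))
    print("centre",W.mean(0).round(4),"yaw from diagonals",A(d1)-45,A(d2)+45,"want notch at -99.3 -> yaw -9.3",[len(W)],np.linalg.norm(d1),np.linalg.norm(d2))
n=ray("top",[cr(405,303),cr(458,308)],.032)[:,:2]; v=n-np.array([.5557,.0545]);print("notch",np.degrees(np.arctan2(v[:,1],v[:,0])), "line dir",np.degrees(np.arctan2(*(n[1]-n[0])[::-1])))
k=ray("top",[cr(533,335)],.03)[0,:2]; k2=ray("top",[[341.5,210.1]],.073)[0,:2]
for q in(k,k2):
    v=q-[.5557,.0545];print("bolt",np.degrees(np.arctan2(v[1],v[0])))
```

```text
[249.6, 174.0] [nan nan]
[292.40000000000003, 178.0] [nan nan]
[289.20000000000005, 221.0] [nan nan]
[246.0, 217.2] [nan nan]
centre [nan nan] yaw from diagonals nan nan want notch at -99.3 -> yaw -9.3 [4] nan nan
centre [0.5569 0.0541] yaw from diagonals -4.862675142407269 -4.718894873492488 want notch at -99.3 -> yaw -9.3 [4] 0.13120998779464885 0.13008992647990508
notch [-93.72132201 -94.21669048] line dir -95.24494312043291
bolt -99.19222470819642
bolt -99.69656117239414<stdin>:8: RuntimeWarning: invalid value encountered in scalar divide
```

Plate yaw is about -4.8° and -9.4° is wanted, so I'll go back to the same contact and push 4.6° further, slowly.

Request:
step_arm:
  motion:
    - [[-0.04,0.06,0],[0,0,0],0]
    - [[-0.04,0.06,0],[0,0,0],0]
    - [[-0.04,0.06,0],[0,0,0],0]
    - [[-0.04,0.06,0],[0,0,0],0]
    - [[-0.04,0.06,0],[0,0,0],0]
    - [[0,0,0.08],[0,0,0],0]
    - [[0,0,0.07],[0,0,0],0]
    - [[0,0,0.03],[0,0,0],0]
    - [[0,0,0.02],[0,0,0],0]
    - [[0,0,0],[0,0,0],0]

```text
time: 12.15
tool_pos: [0.5931, 0.1181, 0.0422]
ee_rot: [-180.0, 0.0, 34.8]
ft_force: [-0.8, -0.5, -0.3]
finger_gap: 0.001
grasp_force: 0.0
```

Request:
step_arm:
  motion:
    - [[0,0.005,0],[0,0,0],0]
    - [[0,0.005,0],[0,0,0],0]
    - [[0,0.004,0],[0,0,0],0]
    - [[0,0.003,0],[0,0,0],0]
    - [[0,0.002,0],[0,0,0],0]
    - [[0,0.001,0],[0,0,0],0]
    - [[0,0,0],[0,0,0],0]

```text
time: 12.85
tool_pos: [0.599, 0.1096, 0.0426]
ee_rot: [180.0, -0.0, 34.7]
ft_force: [0.4, 0.0, -0.2]
finger_gap: 0.005
grasp_force: 0.0
```

Request:
step_arm:
  motion:
    - [[0.0007,0.0023,0],[0,0,0.0116],0]
    - [[0.0007,0.0023,0],[0,0,0.0116],0]
    - [[0.0007,0.0023,0],[0,0,0.0116],0]
    - [[0.0007,0.0023,0],[0,0,0.0116],0]
    - [[0.0004,0.0014,0],[0,0,0.007],0]
    - [[0,0,0],[0,0,0],0]
    - [[0,0,0],[0,0,0],0]

```text
time: 13.55
tool_pos: [0.6034, 0.1058, 0.0425]
ee_rot: [180.0, -0.0, 30.1]
ft_force: [-1.6, 0.2, 0.0]
finger_gap: 0.007
grasp_force: 0.9
```

Request:
step_arm:
  motion:
    - [[0,-0.01,0],[0,0,0],0]
    - [[0,-0.01,0],[0,0,0],0]
    - [[0,0,-0.05],[0,0,0],0]
    - [[0,0,-0.07],[0,0,0],0]
    - [[0,0,-0.08],[0,0,0],0]
    - [[0.04,-0.06,0],[0,0,0],0]
    - [[0.04,-0.06,0],[0,0,0],0]
    - [[0.04,-0.06,0],[0,0,0],0]
    - [[0.04,-0.06,0],[0,0,0],0]
    - [[0.04,-0.06,0],[0,0,0],0]

```text
time: 14.55
tool_pos: [0.6093, 0.2961, 0.1426]
ee_rot: [180.0, -0.0, 30.1]
ft_force: [0.8, -0.6, 0.5]
finger_gap: 0.005
grasp_force: 0.0
```

Run:
```python
from h import *
im,d=optics.get_image("top");np.save("t4.npy",im)
big=cv2.resize(im[140:260,210:370],None,fx=5,fy=5,interpolation=cv2.INTER_CUBIC); cv2.imwrite("pics/crop5.png",big[...,::-1])
```

```text
(no output)
```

View pics/crop5.png

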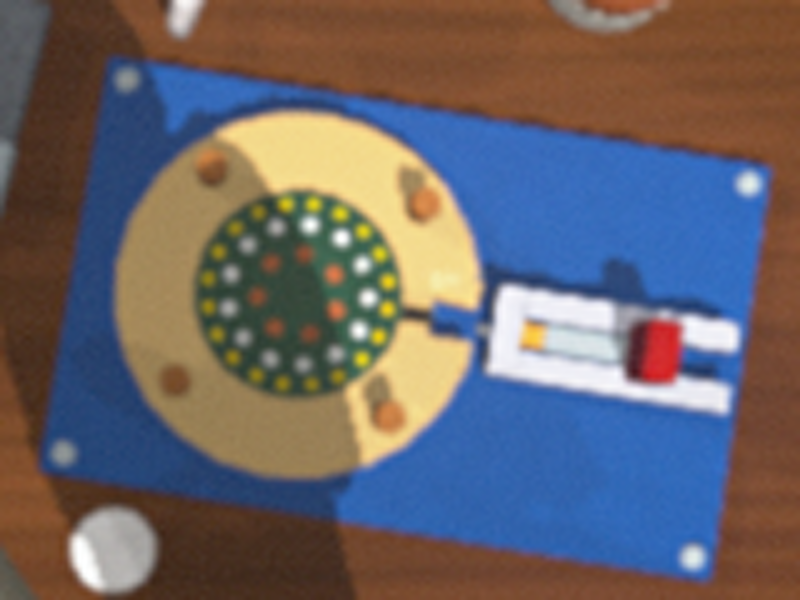

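The pegs are now at (211,166), (424,203), (388,413) and (175,381), and the notch is at (456,319) and nearly in line with the bolt. I'll compute the angle left and the move to the knob.

Run:
```python
from h import *
cr=lambda u,v:[u/5+210-.4,v/5+140-.4]
W=ray("top",[cr(*q) for q in [(211,166),(424,203),(388,413),(175,381)]],.058)[:,:2]
A=lambda d:np.degrees(np.arctan2(d[1],d[0]))
print("yaw",A(W[0]-W[2])-45,A(W[1]-W[3])+45,W.mean(0))
n=ray("top",[cr(403,313),cr(456,319)],.032)[:,:2]; print("notch",[A(q-[.5557,.0545]) for q in n],A(n[1]-n[0]))
s=ray("top",[cr(658,352)],.073)[0];print("knob top",s)
e=np.array([np.sin(np.radians(9.4)),np.cos(np.radians(9.4)),0]); c=np.array([.5557,.0545,0])
along=(s-c)@e; print("knob along",along)
q=c+e*(along-.008-.0095-.015); q[2]=.1427; print(q); go(q,80.6)
```

```text
yaw -9.367574026793896 -9.341395964997531 [0.55645498 0.05367255]
notch [np.float64(-99.0113980798807), np.float64(-98.1305632357171)] -96.31985988765888
knob top [ 0.52998717 -0.09657304  0.073     ]
knob along -0.15324402549517713
[ 0.52536318 -0.12874988  0.1427    ]
now [0.6071 0.3037 0.1424] [-1.7977e+02 -9.0000e-02  3.0520e+01] t 14.6 F [-5.6  4.2 -1. ]
shift units [-0.58    0.6621 -0.0041] turn units [-0.002  -0.0021 -0.5827]
```

Yaw is -9.36° against -9.3 to -9.4° for the jig, so it is aligned. Next I'll go behind the knob.

Request:
step_arm:
  motion:
    - [[-0.0414,0.0473,0],[0,0,0],0]
    - [[-0.0414,0.0473,0],[0,0,0],0]
    - [[-0.0414,0.0473,0],[0,0,0],0]
    - [[-0.0414,0.0473,0],[0,0,0],0]
    - [[-0.0414,0.0473,0],[0,0,0],0]
    - [[-0.0414,0.0473,0],[0,0,0],0]
    - [[-0.0414,0.0473,0],[0,0,0],0]
    - [[-0.0414,0.0473,0],[0,0,0],0]
    - [[-0.0414,0.0473,0],[0,0,0],0]
    - [[-0.0414,0.0473,0],[0,0,0],0]

```text
time: 15.6
tool_pos: [0.5488, -0.015, 0.1427]
ee_rot: [180.0, -0.0, 30.2]
ft_force: [0.7, 0.2, -0.7]
finger_gap: 0.01
grasp_force: 0.0
```

Request:
step_arm:
  motion:
    - [[-0.0414,0.0473,0],[0,0,0],0]
    - [[-0.0414,0.0473,0],[0,0,0],0]
    - [[-0.0414,0.0473,0],[0,0,0],0]
    - [[-0.0414,0.0473,0],[0,0,0],0]
    - [[0,0,0],[0,0,-0.0835],0]

```text
time: 16.1
tool_pos: [0.5238, -0.1425, 0.1426]
ee_rot: [179.9, 0.1, 37.0]
ft_force: [-0.5, -0.1, 0.3]
finger_gap: 0.002
grasp_force: 0.0
```

Request:
step_arm:
  motion:
    - [[0,0,0],[0,0,-0.0835],0]
    - [[0,0,0],[0,0,-0.0835],0]
    - [[0,0,0],[0,0,-0.0835],0]
    - [[0,0,0],[0,0,-0.0835],0]
    - [[0,0,0],[0,0,-0.0835],0]
    - [[0,0,0],[0,0,-0.0835],0]
    - [[0,0,0],[0,0,0],0]

```text
time: 16.8
tool_pos: [0.525, -0.1372, 0.1426]
ee_rot: [180.0, 0.0, 80.5]
ft_force: [-0.1, 0.3, -0.5]
finger_gap: 0.007
grasp_force: 0.0
```

Run:
```python
from h import *
go([.5254,-.1287,.05],80.6)
```

```text
now [ 0.525  -0.1372  0.1426] [1.7998e+02 1.0000e-02 8.0500e+01] t 16.8 F [-0.1  0.3 -0.5]
shift units [ 0.017  -0.0021  0.1852] turn units [ 0.0002  0.0002 -0.0012]
```

Request:
step_arm:
  motion:
    - [[0,-0.002,0.05],[0,0,0],0]
    - [[0,0,0.05],[0,0,0],0]
    - [[0,0,0.05],[0,0,0],0]
    - [[0,0,0.03],[0,0,0],0]
    - [[0,0,0.013],[0,0,0],0]
    - [[0.008,0,0],[0,0,0],0]
    - [[0.008,0,0],[0,0,0],0]
    - [[0.006,0,0],[0,0,0],0]
    - [[0.004,0,0],[0,0,0],0]
    - [[0.004,0,0],[0,0,0],0]

```text
time: 17.8
tool_pos: [0.5269, -0.1223, 0.0466]
ee_rot: [179.9, 0.0, 80.4]
ft_force: [0.2, -0.7, -0.4]
finger_gap: 0.001
grasp_force: 0.0
```

Request:
step_arm:
  motion:
    - [[0.003,0,0],[0,0,0],0]
    - [[0.003,0,0],[0,0,0],0]
    - [[0.003,0,0],[0,0,0],0]
    - [[0.003,0,0],[0,0,0],0]
    - [[0.003,0,0],[0,0,0],0]
    - [[0.003,0,0],[0,0,0],0]

```text
time: 18.4
tool_pos: [0.528, -0.114, 0.0461]
ee_rot: [180.0, 0.0, 80.3]
ft_force: [-0.3, -3.0, 0.8]
finger_gap: 0.006
grasp_force: 1.3
```

Request:
step_arm:
  motion:
    - [[0.003,0,0],[0,0,0],0]
    - [[0.003,0,0],[0,0,0],0]
    - [[0.003,0,0],[0,0,0],0]

```text
time: 18.7
tool_pos: [0.5288, -0.1091, 0.046]
ee_rot: [-180.0, 0.0, 80.4]
ft_force: [-1.5, -2.5, 2.2]
finger_gap: 0.008
grasp_force: 1.3
```

Request:
step_arm:
  motion:
    - [[0.003,0,0],[0,0,0],0]
    - [[0.003,0,0],[0,0,0],0]
    - [[0.003,0,0],[0,0,0],0]

```text
time: 19.0
tool_pos: [0.5295, -0.1046, 0.046]
ee_rot: [-180.0, 0.0, 80.4]
ft_force: [-1.4, -2.3, 0.9]
finger_gap: 0.008
grasp_force: 1.3
```

Request:
step_arm:
  motion:
    - [[0.002,0,0],[0,0,0],0]
    - [[0.002,0,0],[0,0,0],0]
    - [[0.002,0,0],[0,0,0],0]

```text
time: 19.3
tool_pos: [0.53, -0.1016, 0.046]
ee_rot: [-180.0, 0.0, 80.4]
ft_force: [-2.0, -3.5, 0.8]
finger_gap: 0.005
grasp_force: 1.3
```

Request:
step_arm:
  motion:
    - [[0.002,0,0],[0,0,0],0]
    - [[0.002,0,0],[0,0,0],0]
    - [[0.002,0,0],[0,0,0],0]

```text
time: 19.6
tool_pos: [0.5305, -0.0987, 0.046]
ee_rot: [-180.0, 0.0, 80.4]
ft_force: [-2.1, -1.6, 1.9]
finger_gap: 0.006
grasp_force: 1.3
```

Request:
step_arm:
  motion:
    - [[0.002,0,0],[0,0,0],0]
    - [[0.002,0,0],[0,0,0],0]
    - [[0.002,0,0],[0,0,0],0]

```text
time: 19.9
tool_pos: [0.531, -0.0957, 0.046]
ee_rot: [-180.0, 0.0, 80.4]
ft_force: [-2.2, -1.6, 1.1]
finger_gap: 0.005
grasp_force: 1.3
```

Request:
step_arm:
  motion:
    - [[0.002,0,0],[0,0,0],0]
    - [[0.002,0,0],[0,0,0],0]
    - [[0.002,0,0],[0,0,0],0]

```text
time: 20.2
tool_pos: [0.5315, -0.0927, 0.046]
ee_rot: [-180.0, 0.0, 80.4]
ft_force: [-2.8, -2.1, 0.4]
finger_gap: 0.008
grasp_force: 1.3
```

Request:
step_arm:
  motion:
    - [[0.001,0,0],[0,0,0],0]
    - [[0.001,0,0],[0,0,0],0]
    - [[0.001,0,0],[0,0,0],0]

```text
time: 20.5
tool_pos: [0.5318, -0.0913, 0.046]
ee_rot: [-180.0, 0.0, 80.4]
ft_force: [-1.7, -2.6, 0.4]
finger_gap: 0.004
grasp_force: 1.3
```

Request:
step_arm:
  motion:
    - [[0.001,0,0],[0,0,0],0]
    - [[0.001,0,0],[0,0,0],0]

```text
time: 20.7
tool_pos: [0.5319, -0.0903, 0.046]
ee_rot: [-180.0, 0.0, 80.4]
ft_force: [-2.1, -2.2, -0.4]
finger_gap: 0.006
grasp_force: 1.3
```

Request:
step_arm:
  motion:
    - [[0.001,0,0],[0,0,0],0]
    - [[0.001,0,0],[0,0,0],0]

```text
time: 20.9
tool_pos: [0.5321, -0.0894, 0.046]
ee_rot: [180.0, 0.0, 80.4]
ft_force: [-3.0, -0.7, 0.1]
finger_gap: 0.007
grasp_force: 1.3
```

Request:
step_arm:
  motion:
    - [[0.001,0,0],[0,0,0],0]
    - [[0.001,0,0],[0,0,0],0]
    - [[0.001,0,0],[0,0,0],0]

```text
time: 21.2
tool_pos: [0.5324, -0.0879, 0.046]
ee_rot: [180.0, 0.0, 80.4]
ft_force: [-2.4, -1.9, 0.1]
finger_gap: 0.008
grasp_force: 1.3
```

Request:
step_arm:
  motion:
    - [[0.001,0,0],[0,0,0],0]
    - [[0.001,0,0],[0,0,0],0]
    - [[0.001,0,0],[0,0,0],0]

```text
time: 21.5
tool_pos: [0.5326, -0.0864, 0.046]
ee_rot: [180.0, 0.0, 80.4]
ft_force: [-1.9, -1.9, -0.7]
finger_gap: 0.006
grasp_force: 1.3
```

Request:
step_arm:
  motion:
    - [[0.001,0,0],[0,0,0],0]
    - [[0.001,0,0],[0,0,0],0]
    - [[0.001,0,0],[0,0,0],0]

```text
time: 21.8
tool_pos: [0.5329, -0.0849, 0.046]
ee_rot: [180.0, 0.0, 80.4]
ft_force: [-2.7, -2.2, -0.6]
finger_gap: 0.007
grasp_force: 1.3
```

Request:
step_arm:
  motion:
    - [[0.001,0,0],[0,0,0],0]
    - [[0.001,0,0],[0,0,0],0]
    - [[0.001,0,0],[0,0,0],0]

```text
time: 22.1
tool_pos: [0.533, -0.0843, 0.0461]
ee_rot: [-180.0, 0.1, 80.3]
ft_force: [-3.2, -5.2, -0.6]
finger_gap: 0.003
grasp_force: 2.9
```

Felt a stop near 30 mm travel. I'll now raise the force gradually.

Request:
step_arm:
  motion:
    - [[0.001,0,0],[0,0,0],0]
    - [[0,0,0],[0,0,0],0]
    - [[0,0,0],[0,0,0],0]

```text
time: 22.4
tool_pos: [0.5331, -0.0838, 0.0461]
ee_rot: [180.0, 0.1, 80.3]
ft_force: [-2.7, -4.6, 0.2]
finger_gap: 0.004
grasp_force: 2.7
```

Request:
step_arm:
  motion:
    - [[0.001,0,0],[0,0,0],0]
    - [[0.001,0,0],[0,0,0],0]
    - [[0,0,0],[0,0,0],0]

```text
time: 22.7
tool_pos: [0.5332, -0.0828, 0.046]
ee_rot: [-180.0, 0.1, 80.3]
ft_force: [-2.3, -4.6, -0.1]
finger_gap: -0.001
grasp_force: 2.7
```

Request:
step_arm:
  motion:
    - [[0.001,0,0],[0,0,0],0]
    - [[0.001,0,0],[0,0,0],0]
    - [[0,0,0],[0,0,0],0]

```text
time: 23.0
tool_pos: [0.5333, -0.0825, 0.046]
ee_rot: [-180.0, 0.1, 80.3]
ft_force: [-3.7, -7.4, -0.2]
finger_gap: 0.006
grasp_force: 3.7
```

Request:
step_arm:
  motion:
    - [[0.001,0,0],[0,0,0],0]
    - [[0,0,0],[0,0,0],0]
    - [[0,0,0],[0,0,0],0]

```text
time: 23.3
tool_pos: [0.5333, -0.0824, 0.0461]
ee_rot: [-180.0, 0.1, 80.3]
ft_force: [-3.5, -7.4, 0.9]
finger_gap: 0.006
grasp_force: 4.3
```

Request:
step_arm:
  motion:
    - [[0.001,0,0],[0,0,0],0]
    - [[0.001,0,0],[0,0,0],0]
    - [[0,0,0],[0,0,0],0]

```text
time: 23.6
tool_pos: [0.5333, -0.0822, 0.0461]
ee_rot: [-180.0, 0.2, 80.3]
ft_force: [-4.6, -10.2, 0.4]
finger_gap: 0.005
grasp_force: 5.6
```

Request:
step_arm:
  motion:
    - [[0.001,0,0],[0,0,0],0]
    - [[0.0004,0,0],[0,0,0],0]
    - [[0,0,0],[0,0,0],0]
    - [[0,0,0],[0,0,0],0]
    - [[0,0,0],[0,0,0],0]

```text
time: 24.1
tool_pos: [0.5333, -0.0822, 0.0461]
ee_rot: [-180.0, 0.2, 80.2]
ft_force: [-4.1, -12.6, 1.6]
finger_gap: 0.006
grasp_force: 6.5
```

Request:
step_arm:
  motion:
    - [[0,0,0],[0,0,0],0]
    - [[0,0,0],[0,0,0],0]
    - [[0,0,0],[0,0,0],0]
    - [[0,0,0],[0,0,0],0]
    - [[0,0,0],[0,0,0],0]
    - [[0,0,0],[0,0,0],0]
    - [[0,0,0],[0,0,0],0]
    - [[0,0,0],[0,0,0],0]

```text
time: 24.9
tool_pos: [0.5333, -0.0822, 0.0461]
ee_rot: [-180.0, 0.2, 80.2]
ft_force: [-5.4, -12.2, 2.0]
finger_gap: 0.008
grasp_force: 6.5
```

Request:
step_arm:
  motion:
    - [[-0.006,0,0],[0,0,0],0]
    - [[-0.01,0,0],[0,0,0],0]
    - [[-0.03,0,0],[0,0,0],0]
    - [[-0.03,0,-0.03],[0,0,0],0]
    - [[0,0,-0.07],[0,0,0],0]
    - [[0,0,-0.07],[0,0,0],0]
    - [[0,0,-0.07],[0,0,0],0]
    - [[-0.06,0,0],[0,0,0],0]
    - [[-0.06,0,0],[0,0,0],0]
    - [[-0.06,0,0],[0,0,0],0]

```text
time: 25.9
tool_pos: [0.5131, -0.2055, 0.1668]
ee_rot: [179.9, -0.0, 80.5]
ft_force: [0.6, -0.7, -0.0]
finger_gap: 0.006
grasp_force: 0.0
```

Run:
```python
from h import *
o=r.get_obs();print(o['tool_pos'],o['ft_force'],o['time'])
im,d=optics.get_image("top");np.save("t5.npy",im)
big=cv2.resize(im[140:260,210:370],None,fx=5,fy=5,interpolation=cv2.INTER_CUBIC); cv2.imwrite("pics/crop6.png",big[...,::-1])
im,d=optics.get_image("side"); cv2.imwrite("pics/side6.png",cv2.resize(im[150:330,190:450],None,fx=3,fy=3)[...,::-1])
```

```text
[ 0.51311801 -0.2054827   0.1667905 ] [ 0.64345862 -0.68268512 -0.03591827] 25.9
```

View pics/crop6.png

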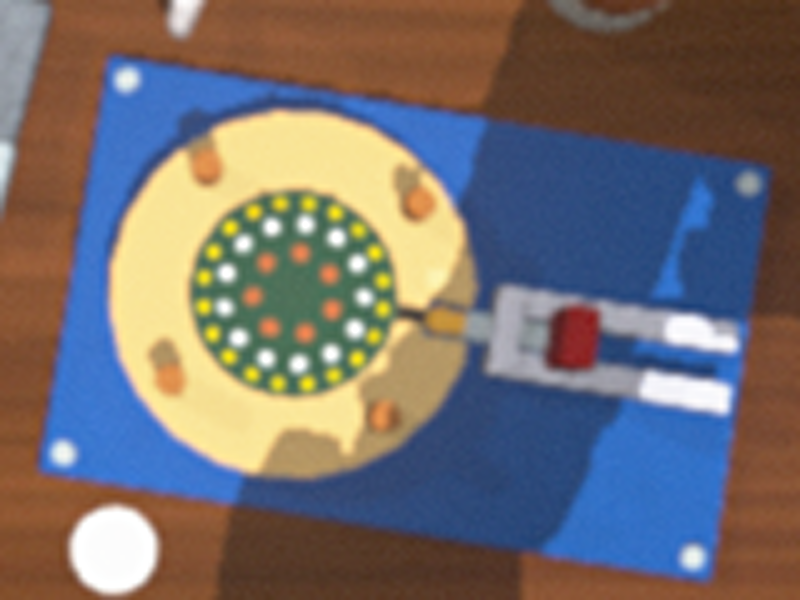

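View pics/side6.png

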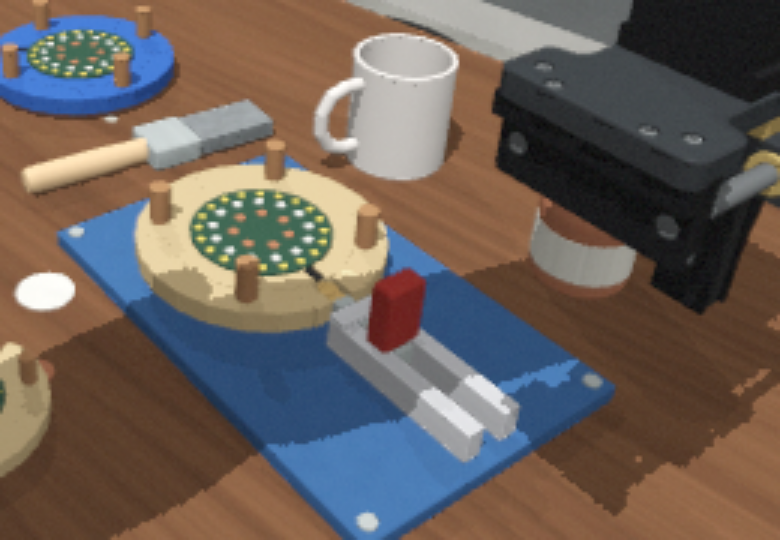

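The top view shows the brass tip in the notch at (445,318), against its floor, with the knob moved up to (575,337). The side view shows the plate flat, the mug and jar standing, and the arm clear.

```bash
python3 -c "
from rig import job
print(job.sign_off())"
```

```text
the job is handed in; nothing more can be done
None
```

The plate was turned about 125° so its notch faces the bolt, the bolt was pushed to its felt stop at about 32 mm travel and held at about 13 N for over a second (no reading above about 13.5 N), and the job was handed in at about 26 s with the arm clear; the sign-off returned no verdict.

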